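# Thread two spacer collars onto a locating post on the optical table

## Task

Build up the bare locating post on the optical table: lower the wide round collar over it until it sits fully home on the base plate, then lower the narrow round collar over the same post until it sits fully home on the wide one. Do not let a collar drop down the post, and leave the hexagonal nut where it lies.

Things in the scene. Friction and masses are not known exactly. Their poses are not given: they have to be found in the camera images.
- wide_collar: The wide plain aluminium ring, round outside: outer diameter 58 mm, bore 32 mm, height 26 mm, about 0.13 kg, lying flat on the table with its bore upright. Origin: centre of its underside, on the bore axis; z up along the bore.
- narrow_collar: The narrow plain aluminium ring, round outside with a thin wall: outer diameter 44 mm, bore 32 mm, height 30 mm, about 0.06 kg, lying flat on the table with its bore upright. Origin: centre of its underside, on the bore axis; z up along the bore.
- post_foot (a point): Foot of the bare steel locating post, on its axis, at the level of the top face of its aluminium base plate (z up, x along the plate's 90 mm side). The plate is 90 x 70 mm, 12 mm thick, fixed to the table and centred on the post. The post is 16 mm in diameter and rises 64 mm above the plate, its last 12 mm tapering to 6 mm diameter. A twin base plate on the table has a post that carries a square black mirror mount: that is not the one.
- hex_nut: A look-alike to be left alone: aluminium nut, hexagonal outside, 50 mm across flats, with a 32 mm hexagonal hole, 20 mm high, lying flat on the table. Origin: centre of its underside. A solid aluminium disc without a hole (50 mm diameter, 22 mm high) lies in the same row and is not needed either.
Not all that is in view belongs to the job. Leave any black or brown look-alike of the narrow_collar alone.

How it is judged:
By the outcome, as a careful person would: the job done as asked, in the order asked, and still so for the second after the job is handed in, with the robot touching nothing.
It also fails if it takes over 64 s, if anything falls off the work surface, if the arm or the gripper's body presses on something with over 40 N, if the wrist force passes 120 N, or if a joint passes its speed limit or range.

## Robot

A 6-joint arm with a two-finger parallel gripper is mounted at the origin on the work surface. World frame = base frame: x ahead of the robot, y to its left, z up, the work surface at z = 0. Lengths are in m, angles in rad, forces in N, time in s.
With the tool pointing down it reaches from about 0.425 to 0.925 m from the base axis. Payload 12.5 kg.
Tool frame: the origin (TCP) lies on the centre line of the jaws, within the pads' length; the fingertips stand 11 mm ahead of it and the grasp point (between the pads) lies 8 mm behind it; y points along the fingers, x is the direction in which the jaws open and shut, and the axes are right-handed (so a half turn about y gives the same grasp; the last joint's range is limited). The gripper opens to 85 mm and grips with 20 to 120 N. Pads are 22 mm wide; open, the fingers measure 114 mm over their backs; the gripper's body (76 mm by 85 mm) begins 54 mm behind the grasp point. The pads swing forward as they close: fully open they stand 13 mm farther back than shut.
Start: joints at [1.231, 0.491, 1.559, -0, 1.092, -0.106], TCP at [0.145, 0.608, 0.242] pointing down, gripper open.
Joint ranges: [-3.1, 3.1], [-0.84, 2.19], [0.05, 2.79], [-1.13, 4.28], [0.06, 2.93], [-2.69, 2.69]. Speed limits (rad/s): [2.22, 2.22, 2.79, 3.14, 3.14, 3.14].

## Interface

Orientations are given as a unit quaternion [x, y, z, w].
In Python, from bench import status, get_image, workorder, models gives the robot as it stands.
- The arm moves only by the tool apply_moves, never from a script. Its argument "deltas" is a list that holds one entry, the list of rows, each a list of 6 numbers: the shift along the tool's x, y, z as a fraction of full scale, then the turn, a rotation vector about the tool's x, y, z as a fraction of full scale. A call has exactly 8 rows; each row shifts and turns the commanded pose from where the row before left it, along the tool's axes as they then stand; what a row does not reach is not made up. Full scale, the value 1, is 0.3 m for a shift and 8 degrees for a turn. A row lasts 1/8 s, in which the tool goes at most 62.5 mm and 10.7 degrees, less where a joint would pass 70% of its speed; a pose out of reach is approached as far as the arm can. A call with a number of a shift or a turn outside -1 to 1 is refused whole. A call with a gripper value outside its range is refused whole. "hand" is the closure, from 0 (fully open) to 1 (shut), set as the call begins (left out, the last holds). The fingers move at their own pace and stop on an object; "grip_force" is the grip in N (left out, the last holds). Time passes only in rows, so rows that do not move let the fingers close, or fill a call up. It gives the time, the measured TCP pose, the force and the opening at its end, in the units of the state.
- status.get_obs(): the state, without advancing time (a new reading comes with each control period).
- get_image(name): name is "scene" or "top"; returns a dict with "image" (400x640x3 uint8, red, green, blue), "fx", "fy", "cx", "cy" (pixels), "rvec" (rotation vector, rad) and "tvec" (3), from world to camera coordinates, as OpenCV has them. Camera axes: x right, y down, z forward; pixel columns grow to the right and rows downward; lengths in m; the calibration is good to about 2 mm. A picture is of the moment at which its call begins. There is no depth.
- workorder.finish_job(): hands the job in, once; it reports no verdict.
Trained networks look in the newest picture that a camera, given by its name, has taken for a name from the list of things; names that differ only in an ending like _2 or _b are one class to them, and where a whole thing is asked for, a point or a joint stands for the part that bears it (a point fixed in the world has none). Each returns a list of dicts, best first, with "p" (0 to 1); they miss things now and then, are a little off and sometimes report something else, mostly with a low value. They report only what shows in the picture. A call takes as long as a camera call. They do not tell look-alikes from the thing itself.
- models.regions_of(camera, name): "mask" (400x640 bool, what is visible of it) and "bbox" ([left, top, width, height] in pixels, round what is visible of it).
- models.pinpoint(camera, name): "at" ([column, row] in pixels: a listed point, or the origin of a listed thing).
The state is a dict: "time_s": time; "joint_pos": joint angles; "qd": joint speeds; "effort": joint torques, N m; "tool_pos": TCP position; "tcp_rot": TCP orientation; "ft_force": force on the tool from outside, world axes, zero at the start; "torque": the same for the moment, N m; "grip_width": finger opening in m.
Only numpy, scipy, OpenCV 4.12 (cv2) and the standard library are available. Lean on these libraries where they do the work, as an engineer would, in place of code of your own. Each camera call takes 0.05 s, during which the arm holds its last target.

## Working session

There is one attempt and no reset: what is moved stays moved. The work goes in short steps, Python scripts to look and compute and a tool call to move; the robot and the scene stay as the last step left them, time stands still between calls to the robot, and variables do not carry over. Pictures are saved under pics/ and viewed, and the job is handed in when it is done.

Besides the shell and the picture viewer there is one more tool, called after "Call:" by a JSON object that holds its "fn" and its "kwargs". apply_moves: Moves the arm, as the interface text tells. Its arguments: {"type":"object","properties":{"deltas":{"type":"array"},"hand":{"type":"number"},"grip_force":{"type":"number"}},"required":["deltas"]}

```bash
ls; mkdir -p pics; python3 - <<'E'
from bench import status,get_image
import cv2
print(status.get_obs())
for n in("scene","top"):
    d=get_image(n); cv2.imwrite(f"pics/{n}0.png",d["image"][:,:,::-1]); print(n,d["fx"],d["cx"],d["cy"],d["rvec"],d["tvec"])
E
```

```text
pics
{'time_s': 0.0, 'joint_pos': array([ 1.23139022e+00,  4.91552849e-01,  1.55948907e+00,  2.11579640e-05,
        1.09170703e+00, -1.05644960e-01]), 'qd': array([-0.00117368, -0.00076063,  0.00219819, -0.00028003,  0.00126684,
       -0.00122726]), 'effort': array([-4.67479981e-05, -6.18429422e+01, -2.61603838e+01, -1.62532115e-05,
        3.98970515e-03,  4.89299097e-06]), 'tool_pos': array([0.14469633, 0.60777973, 0.24171826]), 'tcp_rot': array([ 0.55511052,  0.43792923, -0.43862781, -0.55468545]), 'ft_force': array([ 0.05072765, -0.32327116,  0.12522215]), 'torque': array([ 0.029778  , -0.04819379,  0.01455895]), 'grip_width': 0.08535817517586865}
scene 362.4356087739943 317.52669542214926 196.83230146559026 [ 2.31184704  1.1820568  -0.37912794] [-0.28984767 -0.33339758  1.02375474]
top 382.46765888719716 322.8853871199928 197.99393647177908 [ 2.12853742 -2.1143485   0.18120379] [-0.00566895  0.51777101  0.90968094]
```

View pics/scene0.png

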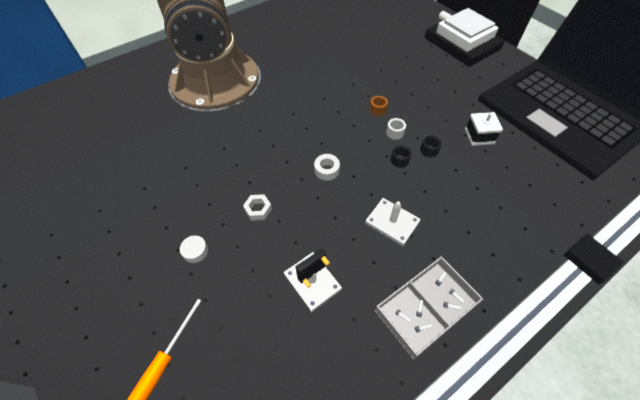

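View pics/top0.png

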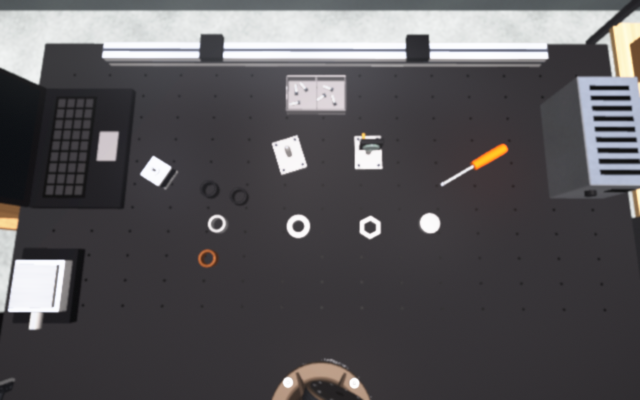

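```bash
cat > h.py <<'E'
import numpy as np,cv2
from scipy.spatial.transform import Rotation as R
def cam(d):
    K=np.array([[d["fx"],0,d["cx"]],[0,d["fy"],d["cy"]],[0,0,1.]])
    Rm=R.from_rotvec(np.ravel(d["rvec"])).as_matrix(); return K,Rm,np.ravel(d["tvec"])
def onz(d,px,z):
    K,Rm,t=cam(d); r=Rm.T@np.linalg.solve(K,[px[0],px[1],1]); c=-Rm.T@t
    return c+r*(z-c[2])/r[2]
def proj(d,P):
    K,Rm,t=cam(d); q=(K@(Rm@np.atleast_2d(P).T+t[:,None])).T; return q[:,:2]/q[:,2:]
def tri(ds,pxs):
    A=[];b=[]
    for d,p in zip(ds,pxs):
        K,Rm,t=cam(d);P=K@np.c_[Rm,t]
        for i in(0,1): r=p[i]*P[2]-P[i];A.append(r[:3]);b.append(-r[3])
    return np.linalg.lstsq(np.array(A),np.array(b),rcond=None)[0]
E
python3 - <<'E'
from bench import status,get_image,models
from h import *
o=status.get_obs();print(R.from_quat(o["tcp_rot"]).as_matrix().round(3))
D={n:get_image(n) for n in("scene","top")}
for n in D:
    print(n,"cam pos",(-cam(D[n])[1].T@cam(D[n])[2]).round(3))
    for k in("wide_collar","narrow_collar","post_foot","hex_nut"):
        print(k,"PP",[(round(a["p"],2),np.round(a["at"],1).tolist(),onz(D[n],a["at"],.012 if "post" in k else 0).round(3).tolist()) for a in models.pinpoint(n,k)][:5])
        if k!="post_foot":print("  RG",[(round(a["p"],2),a["bbox"]) for a in models.regions_of(n,k)][:5])
E
```

```text
[[ 0.232 -0.    -0.973]
 [ 0.973 -0.001  0.232]
 [-0.001 -1.     0.   ]]
scene cam pos [ 0.864 -0.249  0.659]
wide_collar PP [(0.98, [323.2, 169.9], [0.445, 0.055, 0.0])]
  RG [(0.67, [314.8, 154.8, 24.6, 27.0])]
narrow_collar PP [(0.71, [398.3, 157.8], [0.52, 0.218, 0.0]), (0.68, [394.2, 133.3], [0.456, 0.264, 0.0]), (0.66, [431.2, 149.1], [0.546, 0.3, 0.0]), (0.55, [375.1, 108.2], [0.359, 0.284, 0.0])]
  RG [(0.93, [420.3, 136.4, 18.7, 18.5]), (0.83, [386.8, 118.3, 18.9, 20.2]), (0.75, [390.8, 144.8, 20.2, 25.7]), (0.69, [365.9, 95.0, 22.8, 18.0])]
post_foot PP [(0.88, [393.0, 218.0], [0.639, 0.091, 0.012])]
hex_nut PP [(0.68, [258.1, 209.3], [0.449, -0.121, 0.0])]
  RG [(0.91, [243.1, 192.5, 26.4, 26.2])]
top cam pos [ 0.345 -0.013  0.988]
wide_collar PP [(0.7, [299.4, 227.1], [0.449, 0.059, 0.0])]
  RG []
narrow_collar PP [(0.78, [210.7, 190.2], [0.546, 0.295, 0.0]), (0.72, [213.7, 257.4], [0.37, 0.277, 0.0]), (0.66, [222.8, 224.0], [0.456, 0.258, 0.0]), (0.51, [239.0, 199.3], [0.522, 0.219, 0.0])]
  RG [(0.7, [202.0, 180.8, 14.4, 15.5]), (0.58, [201.2, 248.5, 16.8, 18.5]), (0.47, [213.3, 215.9, 11.9, 18.2])]
post_foot PP [(0.59, [289.1, 151.1], [0.65, 0.089, 0.012])]
hex_nut PP [(0.67, [369.9, 227.3], [0.45, -0.124, 0.0])]
  RG [(0.58, [356.6, 215.0, 21.7, 22.2]), (0.41, [212.0, 214.7, 16.6, 19.8])]
```

```bash
python3 - <<'E'
from bench import get_image
from h import *
D={n:get_image(n) for n in("scene","top")}
def crop(n,c,r=32): 
    im=D[n]["image"];x,y=c;return cv2.resize(im[y-r:y+r,x-r:x+r,::-1],(260,260),interpolation=cv2.INTER_CUBIC)
a=np.hstack([crop("scene",c) for c in((327,167),(396,129),(393,219))])
b=np.hstack([crop("top",c) for c in((298,226),(217,224),(289,154))])
cv2.imwrite("pics/crop0.png",np.vstack([a,b]))
# bright-blob centroids of outline (filled) & hole
for k,cs in dict(wide=((327,167),(298,226)),narrow=((396,129),(217,224)),plate=((393,222),(290,155))).items():
  for n,c in zip(("scene","top"),cs):
    g=cv2.cvtColor(D[n]["image"],cv2.COLOR_RGB2GRAY)
    r=32;x,y=c; s=8;G=cv2.resize(g[y-r:y+r,x-r:x+r],None,fx=s,fy=s,interpolation=cv2.INTER_CUBIC)
    for th in(100,150,200):
      cn,h=cv2.findContours((G>th).astype(np.uint8),cv2.RETR_CCOMP,cv2.CHAIN_APPROX_NONE)
      for q,hh in zip(cn,h[0]):
        A=cv2.contourArea(q)/s/s
        if A>20 and len(q)>5:
            m=cv2.moments(q);e=cv2.fitEllipse(q)
            f=lambda u,v:(round((u+.5)/s-.5+x-r,1),round((v+.5)/s-.5+y-r,1))
            print(k,n,th,"hole" if hh[3]>=0 else "outer",round(A),"cen",f(m["m10"]/m["m00"],m["m01"]/m["m00"]),"ell",f(*e[0]),np.round(np.array(e[1])/s,1),round(e[2]))
E
```

```text
wide scene 100 outer 576 cen (326.5, 166.1) ell (326.5, 166.1) [26.7 27.5] 5
wide scene 100 hole 26 cen (326.6, 166.3) ell (326.6, 166.3) [3.7 9.1] 91
wide scene 150 outer 422 cen (326.6, 163.8) ell (326.6, 163.8) [21.  25.6] 90
wide scene 150 hole 106 cen (326.6, 163.6) ell (326.6, 163.6) [10.  13.5] 92
wide scene 200 outer 380 cen (326.6, 163.6) ell (326.6, 163.6) [19.6 24.7] 90
wide scene 200 hole 129 cen (326.6, 163.4) ell (326.6, 163.4) [11.3 14.5] 92
wide top 100 outer 480 cen (297.9, 225.8) ell (297.9, 225.8) [24.6 24.8] 24
wide top 100 hole 81 cen (297.9, 225.9) ell (297.9, 225.9) [ 9.9 10.4] 58
wide top 150 outer 437 cen (297.9, 225.8) ell (297.9, 225.8) [23.5 23.7] 34
wide top 150 hole 101 cen (297.9, 225.8) ell (297.9, 225.8) [11.2 11.5] 54
wide top 200 outer 398 cen (297.9, 225.8) ell (297.9, 225.8) [22.4 22.6] 41
wide top 200 hole 121 cen (297.8, 225.8) ell (297.8, 225.8) [12.3 12.6] 54
narrow scene 100 outer 345 cen (395.7, 127.8) ell (395.7, 127.8) [19.5 22.8] 19
narrow scene 100 outer 50 cen (378.8, 102.0) ell (378.8, 101.2) [10.5 15.6] 95
narrow scene 150 outer 200 c
[... 760 characters left out ...]
top 200 hole 124 cen (216.4, 223.2) ell (216.4, 223.2) [12.1 13.1] 46
plate scene 100 outer 1486 cen (392.6, 220.5) ell (392.7, 220.6) [37.8 54. ] 117
plate scene 150 outer 1357 cen (392.9, 220.0) ell (392.9, 220.1) [35.2 53.4] 117
plate scene 150 hole 82 cen (394.2, 214.4) ell (394.3, 214.1) [ 7.  16.8] 18
plate scene 200 outer 1131 cen (392.7, 220.9) ell (393.0, 220.8) [32.1 54.2] 117
plate top 100 outer 1000 cen (289.0, 154.6) ell (289.0, 154.6) [33.1 41.3] 163
plate top 150 outer 923 cen (289.0, 154.6) ell (289.0, 154.6) [31.8 39.9] 163
plate top 200 outer 855 cen (289.0, 154.6) ell (289.0, 154.6) [30.5 38.6] 163
plate top 200 hole 48 cen (288.1, 151.8) ell (288.0, 151.7) [ 6.1 10.4] 160
```

View pics/crop0.png

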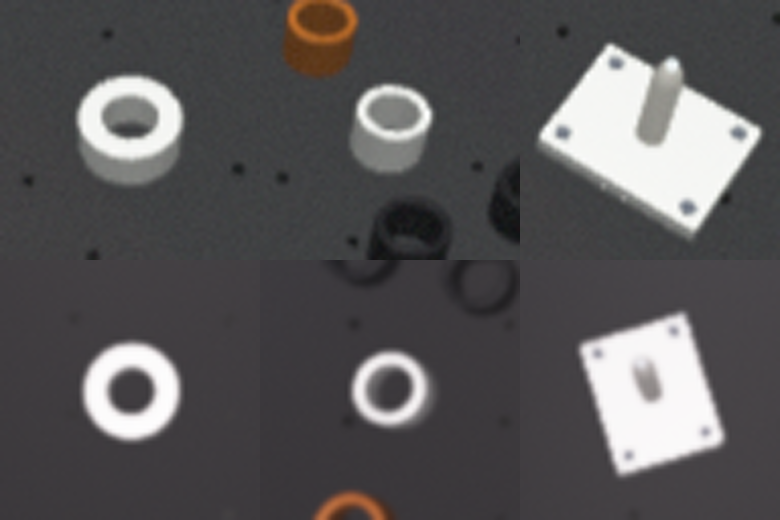

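```bash
python3 - <<'E'
from bench import get_image
from h import *
S,T=get_image("scene"),get_image("top")
for k,s,t,z in(("wide",(326.6,163.6),(297.9,225.8),.026),("narrow",(396.5,124.4),(216.4,223.2),.030),("plate",(392.8,220.2),(289,154.6),.012),("foot_nn",(393,218),(289.1,151.1),.012),("tip",(398.2,201.8),(286.3,146.1),.076)):
    print(k,tri([S,T],[s,t]).round(4),"atz scene",onz(S,s,z).round(4)[:2],"top",onz(T,t,z).round(4)[:2])
# foot centroid
E
```

```text
wide [0.45   0.0605 0.0241] atz scene [0.4511 0.0592] top [0.4499 0.0606]
narrow [0.4547 0.2665 0.0282] atz scene [0.4557 0.2646] top [0.4547 0.2663]
plate [0.6416 0.0892 0.0086] atz scene [0.6427 0.0872] top [0.6407 0.089 ]
foot_nn [0.6448 0.0858 0.026 ] atz scene [0.6391 0.091 ] top [0.6504 0.0889]
tip [0.6418 0.0886 0.0791] atz scene [0.6403 0.0897] top [0.6433 0.0895]
```

Call:
{"fn": "apply_moves", "kwargs": {"deltas": [[[-0.108,0.037,-0.158,0,0,0],[-0.108,0.037,-0.158,0,0,0],[-0.108,0.037,-0.158,0,0,0],[-0.108,0.037,-0.158,0,0,0],[-0.108,0.037,-0.158,0,0,0],[-0.108,0.037,-0.158,0,0,0],[-0.108,0.037,-0.158,0,0,0],[-0.108,0.037,-0.158,0,0,0]]], "hand": 0}}

```text
time_s: 2.1
tool_pos: [0.4548, 0.2666, 0.1534]
tcp_rot: [0.555, 0.439, -0.438, -0.555]
ft_force: [0.9, 0.2, 0.2]
grip_width: 0.0851
```

Call:
{"fn": "apply_moves", "kwargs": {"deltas": [[[-0.084,0.022,-0.018,0,0,0],[-0.084,0.022,-0.018,0,0,0],[-0.084,0.022,-0.018,0,0,0],[-0.084,0.022,-0.018,0,0,0],[-0.084,0.022,-0.018,0,0,0],[-0.084,0.022,-0.018,0,0,0],[-0.084,0.022,-0.018,0,0,0],[-0.084,0.022,-0.018,0,0,0]]]}}

```text
time_s: 3.1
tool_pos: [0.4491, 0.0611, 0.1006]
tcp_rot: [0.555, 0.438, -0.438, -0.555]
ft_force: [-1.3, 0.8, 0.0]
grip_width: 0.0853
```

```bash
python3 - <<'E'
from bench import get_image,status
from h import *
print(status.get_obs()["tool_pos"])
im=[cv2.resize(get_image(n)["image"][y-50:y+50,x-65:x+65,::-1],(390,300)) for n,x,y in(("scene",327,160),("top",298,226))]
cv2.imwrite("pics/w1.png",np.hstack(im))
E
```

```text
[0.44907852 0.06108984 0.10063159]
```

View pics/w1.png

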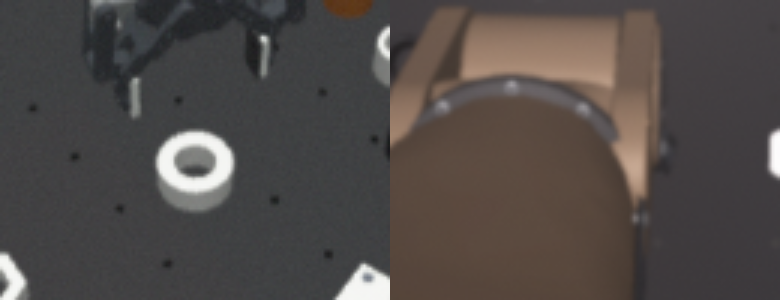

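Call:
{"fn": "apply_moves", "kwargs": {"deltas": [[[0,0.04,-0.004,0,0,0],[0,0.04,0,0,0,0],[0,0.04,0,0,0,0],[0,0.04,0,0,0,0],[0,0.04,0,0,0,0],[0,0.04,0,0,0,0],[0,0.035,0,0,0,0],[0,0,0,0,0,0]]]}}

```text
time_s: 4.2
tool_pos: [0.4498, 0.0616, 0.0174]
tcp_rot: [-0.555, -0.438, 0.439, 0.555]
ft_force: [0.4, 1.0, -0.9]
grip_width: 0.0856
```

Call:
{"fn": "apply_moves", "kwargs": {"deltas": [[[0,0,0,0,0,0],[0,0,0,0,0,0],[0,0,0,0,0,0],[0,0,0,0,0,0],[0,0,0,0,0,0],[0,0,0,0,0,0],[0,0,0,0,0,0],[0,0,0,0,0,0]]], "hand": 1, "grip_force": 40}}

```text
time_s: 5.2
tool_pos: [0.4503, 0.0616, 0.019]
tcp_rot: [0.555, 0.439, -0.438, -0.555]
ft_force: [-2.2, 0.4, 7.0]
grip_width: 0.0559
```

```bash
python3 - <<'E'
from bench import get_image,status
from h import *
print(status.get_obs())
im=[cv2.resize(get_image(n)["image"][y-50:y+50,x-65:x+65,::-1],(780,600)) for n,x,y in(("scene",327,160),)]
cv2.imwrite("pics/w2.png",np.hstack(im))
E
```

```text
{'time_s': 5.2, 'joint_pos': array([-9.47251237e-03,  6.46371309e-01,  2.15638448e+00,  1.39273580e-04,
        3.37606119e-01, -1.34692856e+00]), 'qd': array([ 0.00055047, -0.00062922, -0.00084806, -0.00085134, -0.00143191,
       -0.00131217]), 'effort': array([ -0.25665656, -49.68115568,  -7.37744138,   0.08059368,
        -0.30144492,   0.10373788]), 'tool_pos': array([0.45029364, 0.06164868, 0.01897036]), 'tcp_rot': array([ 0.55509267,  0.43871062, -0.43801244, -0.55457211]), 'ft_force': array([-2.18782327,  0.43339788,  6.96443229]), 'torque': array([0.08475216, 0.21996133, 0.05843425]), 'grip_width': 0.055875838918685944}
```

View pics/w2.png

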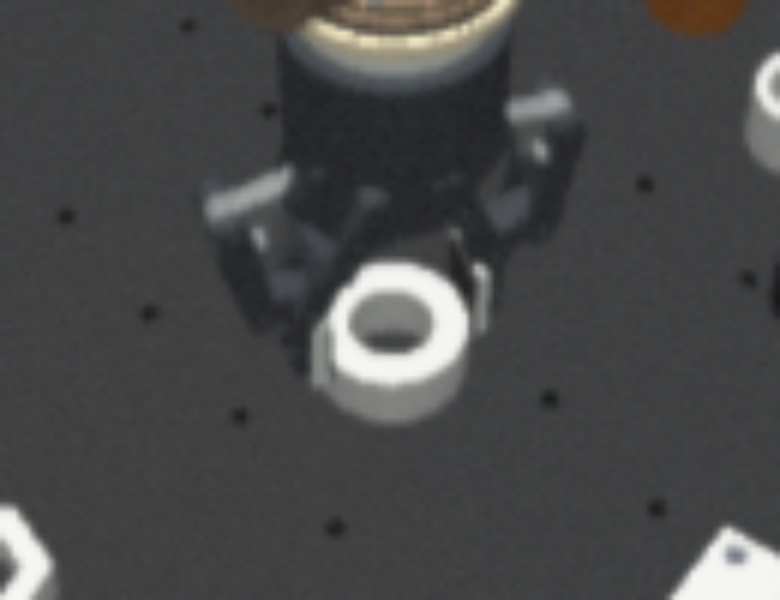

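```bash
python3 - <<'E'
from bench import get_image,status
from h import *
d=get_image("scene");o=status.get_obs();Rm=R.from_quat(o["tcp_rot"]).as_matrix();p=o["tool_pos"]
im=cv2.resize(d["image"][110:210,262:392,::-1],(780,600))
def dot(P,c):
    q=proj(d,P)[0];q=((q+.5-[262,110])*6).astype(int);cv2.circle(im,tuple(int(v) for v in q),4,c,-1)
for s in(-1,1):
  for w in(-.011,.011):
    for y in(-.019,.011): dot(p+Rm@np.array([s*.029,y,w]),(0,0,255))
for a in np.linspace(0,6.28,25):
    dot(np.array([.4503+.029*np.cos(a),.06+.029*np.sin(a),.026]),(0,255,0))
cv2.imwrite("pics/w3.png",im)
E
```

```text
(no output)
```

View pics/w3.png

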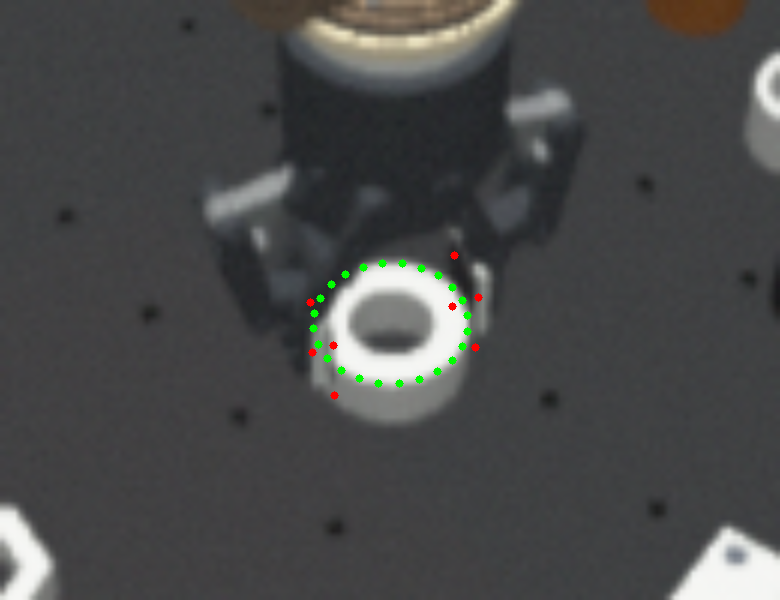

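Call:
{"fn": "apply_moves", "kwargs": {"deltas": [[[0,0,0,0,0,0],[0,-0.03,0,0,0,0],[0,-0.05,0,0,0,0],[0,-0.07,0,0,0,0],[0,-0.07,0,0,0,0],[0,-0.07,0,0,0,0],[0,-0.08,0,0,0,0],[0,0,0,0,0,0]]], "hand": 1, "grip_force": 60}}

```text
time_s: 6.3
tool_pos: [0.4506, 0.0616, 0.1308]
tcp_rot: [0.556, 0.439, -0.437, -0.554]
ft_force: [-0.4, -0.5, -2.2]
grip_width: 0.0553
```

```bash
python3 - <<'E'
from bench import get_image,status
from h import *
o=status.get_obs();print(o["tool_pos"],o["ft_force"],o["torque"],o["grip_width"])
d=get_image("scene");cv2.imwrite("pics/w4.png",cv2.resize(d["image"][60:210,225:420,::-1],(780,600)))
E
```

```text
[0.45061989 0.06164143 0.13083471] [-0.40667903 -0.50080947 -2.17789006] [-0.00947643 -0.00728783  0.01290927] 0.0553323211082903
```

View pics/w4.png

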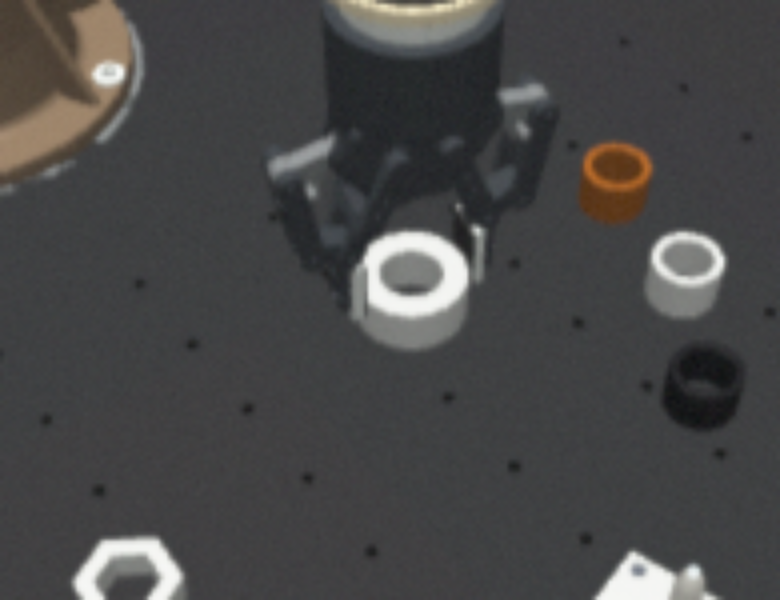

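Call:
{"fn": "apply_moves", "kwargs": {"deltas": [[[0.034,0,-0.086,0,0,0],[0.034,0,-0.086,0,0,0],[0.034,0,-0.086,0,0,0],[0.034,0,-0.086,0,0,0],[0.034,0,-0.086,0,0,0],[0.034,0,-0.086,0,0,0],[0.034,0,-0.083,0,0,0],[0,0,0,0,0,0]]]}}

```text
time_s: 7.35
tool_pos: [0.642, 0.0896, 0.1275]
tcp_rot: [-0.555, -0.438, 0.439, 0.555]
ft_force: [0.4, 0.8, -1.5]
grip_width: 0.0552
```

```bash
python3 - <<'E'
from bench import get_image,status
from h import *
o=status.get_obs();print(o["tool_pos"],o["ft_force"],o["torque"],o["grip_width"])
d=get_image("scene");p=o["tool_pos"]
x0,y0=330,120
im=cv2.resize(d["image"][y0:y0+120,x0:x0+156,::-1],(780,600))
def dot(P,c):
    q=proj(d,P)[0];q=((q+.5-[x0,y0])*5).astype(int);cv2.circle(im,tuple(int(v) for v in q),2,c,-1)
zt=p[2]-.019+.026
for a in np.linspace(0,6.28,25):
    dot(np.array([p[0]+.029*np.cos(a),p[1]-.001+.029*np.sin(a),zt]),(0,255,0))
    dot(np.array([.6417+.008*np.cos(a),.0887+.008*np.sin(a),.012]),(0,0,255))
dot([.6417,.0887,.076],(255,0,0))
cv2.imwrite("pics/w5.png",im)
g=cv2.cvtColor(d["image"],cv2.COLOR_RGB2GRAY)
E
```

```text
[0.64204726 0.08955439 0.12751017] [ 0.38473028  0.77884619 -1.46561169] [0.02566671 0.03943863 0.03185871] 0.055232821725397147
```

View pics/w5.png

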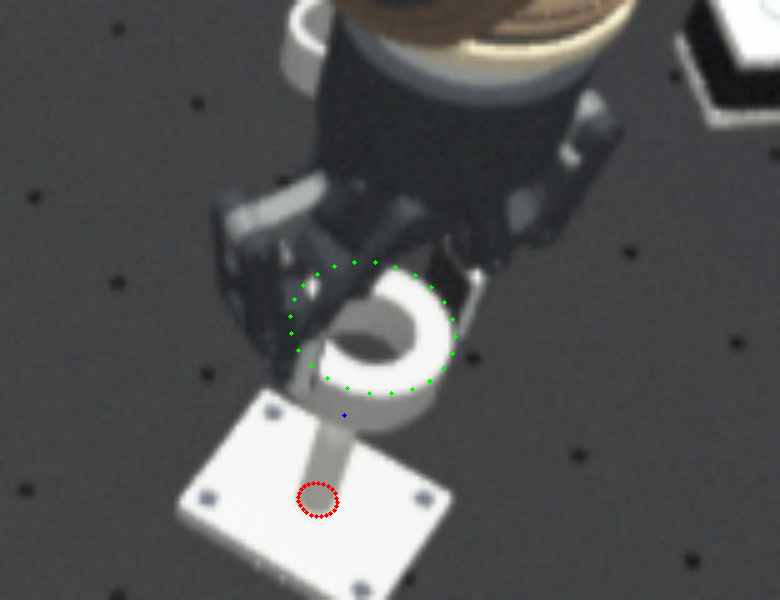

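Call:
{"fn": "apply_moves", "kwargs": {"deltas": [[[0,0.04,0,0,0,0],[0,0.04,0,0,0,0],[0,0.04,0,0,0,0],[0,0.04,0,0,0,0],[0,0.04,0,0,0,0],[0,0.04,0,0,0,0],[0,0.03,0,0,0,0],[0,0,0,0,0,0]]]}}

```text
time_s: 8.4
tool_pos: [0.6412, 0.0894, 0.0474]
tcp_rot: [-0.555, -0.438, 0.439, 0.555]
ft_force: [0.5, 0.6, -0.6]
grip_width: 0.0553
```

```bash
python3 - <<'E'
from bench import get_image,status
from h import *
o=status.get_obs();print(o["tool_pos"],o["ft_force"],o["torque"],o["grip_width"])
d=get_image("scene");x0,y0=330,140
cv2.imwrite("pics/w6.png",cv2.resize(d["image"][y0:y0+120,x0:x0+156,::-1],(780,600)))
E
```

```text
[0.64118592 0.08944494 0.04743725] [ 0.49033523  0.5768693  -0.55887298] [-0.00518438  0.01678998  0.03645357] 0.05525239691686262
```

View pics/w6.png

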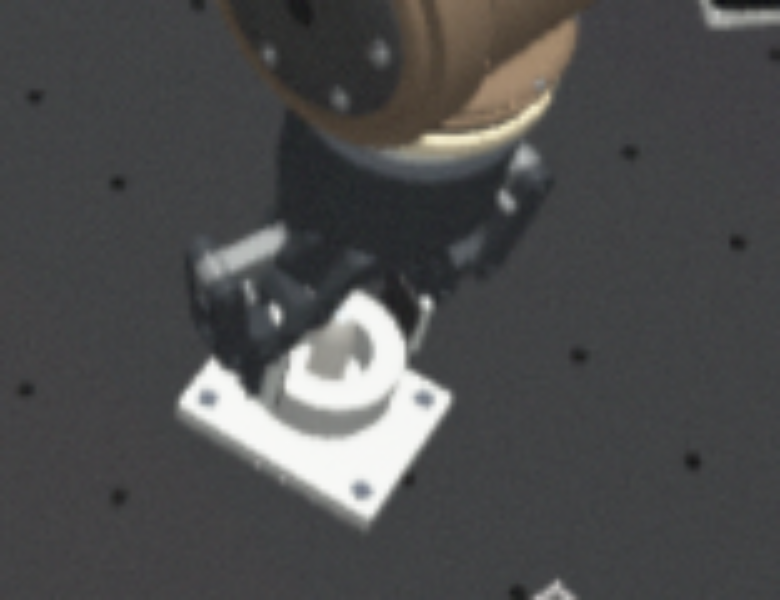

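Call:
{"fn": "apply_moves", "kwargs": {"deltas": [[[0,0.015,0,0,0,0],[0,0.01,0,0,0,0],[0,0.01,0,0,0,0],[0,0.005,0,0,0,0],[0,0.003,0,0,0,0],[0,0,0,0,0,0],[0,0,0,0,0,0],[0,0,0,0,0,0]]]}}

```text
time_s: 9.45
tool_pos: [0.6415, 0.0894, 0.0354]
tcp_rot: [0.555, 0.438, -0.438, -0.555]
ft_force: [1.1, 0.5, -1.2]
grip_width: 0.0554
```

Call:
{"fn": "apply_moves", "kwargs": {"deltas": [[[0,0.003,0,0,0,0],[0,0.003,0,0,0,0],[0,0.003,0,0,0,0],[0,0.002,0,0,0,0],[0,0,0,0,0,0],[0,0,0,0,0,0],[0,0,0,0,0,0],[0,0,0,0,0,0]]]}}

```text
time_s: 10.45
tool_pos: [0.6414, 0.0895, 0.032]
tcp_rot: [-0.555, -0.438, 0.438, 0.555]
ft_force: [-0.4, -0.2, -1.5]
grip_width: 0.0554
```

Call:
{"fn": "apply_moves", "kwargs": {"deltas": [[[0,0.002,0,0,0,0],[0,0,0,0,0,0],[0,0.002,0,0,0,0],[0,0,0,0,0,0],[0,0,0,0,0,0],[0,0,0,0,0,0],[0,0,0,0,0,0],[0,0,0,0,0,0]]]}}

```text
time_s: 11.45
tool_pos: [0.6415, 0.0895, 0.0313]
tcp_rot: [0.555, 0.438, -0.438, -0.555]
ft_force: [-2.8, 0.3, 5.7]
grip_width: 0.0555
```

Call:
{"fn": "apply_moves", "kwargs": {"deltas": [[[0,0.002,0,0,0,0],[0,0,0,0,0,0],[0,0,0,0,0,0],[0,0,0,0,0,0],[0,0,0,0,0,0],[0,0,0,0,0,0],[0,0,0,0,0,0],[0,0,0,0,0,0]]]}}

```text
time_s: 12.45
tool_pos: [0.6415, 0.0895, 0.0312]
tcp_rot: [0.555, 0.438, -0.438, -0.555]
ft_force: [-3.8, -0.4, 11.1]
grip_width: 0.0555
```

```bash
python3 - <<'E'
from bench import get_image,status
from h import *
o=status.get_obs();print(o["tool_pos"],o["ft_force"],o["torque"],o["grip_width"])
d=get_image("scene");x0,y0=330,140
cv2.imwrite("pics/w7.png",cv2.resize(d["image"][y0:y0+120,x0:x0+156,::-1],(780,600)))
E
```

```text
[0.64146962 0.08946317 0.03123355] [-3.84634328 -0.39972873 11.10739796] [-0.07259706  0.69382493 -0.01815501] 0.05546649155856548
```

View pics/w7.png

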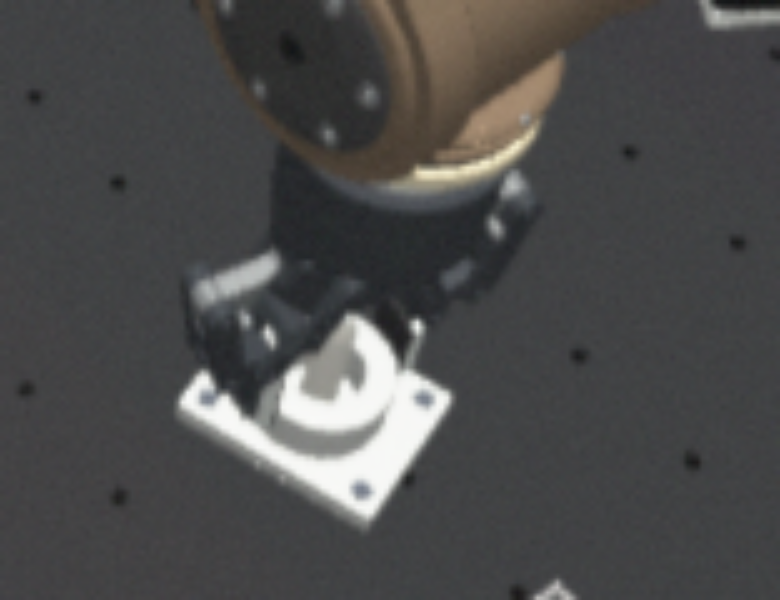

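Call:
{"fn": "apply_moves", "kwargs": {"deltas": [[[0,0,0,0,0,0],[0,0,0,0,0,0],[0,0,0,0,0,0],[0,0,0,0,0,0],[0,0,0,0,0,0],[0,0,0,0,0,0],[0,0,0,0,0,0],[0,0,0,0,0,0]]], "hand": 0}}

```text
time_s: 13.5
tool_pos: [0.6415, 0.0895, 0.0302]
tcp_rot: [-0.555, -0.438, 0.438, 0.555]
ft_force: [-0.7, -0.3, -0.2]
grip_width: 0.0856
```

Call:
{"fn": "apply_moves", "kwargs": {"deltas": [[[0,-0.02,0,0,0,0],[0,-0.05,0,0,0,0],[0,-0.06,0,0,0,0],[0,-0.06,0,0,0,0],[0,-0.07,0,0,0,0],[0,-0.07,0,0,0,0],[0,-0.07,0,0,0,0],[0,-0.05,0,0,0,0]]]}}

```text
time_s: 14.5
tool_pos: [0.6416, 0.0895, 0.1672]
tcp_rot: [0.555, 0.439, -0.438, -0.555]
ft_force: [-0.2, -0.5, 0.1]
grip_width: 0.0858
```

Call:
{"fn": "apply_moves", "kwargs": {"deltas": [[[0.061,0,0.106,0,0,0],[0.061,0.03,0.106,0,0,0],[0.061,0.03,0.106,0,0,0],[0.061,0.03,0.106,0,0,0],[0.061,0.03,0.106,0,0,0],[0.061,0.03,0.106,0,0,0],[0.061,0.03,0.106,0,0,0],[0,0.03,0,0,0,0]]]}}

```text
time_s: 15.5
tool_pos: [0.4532, 0.2669, 0.1025]
tcp_rot: [-0.554, -0.439, 0.439, 0.554]
ft_force: [0.4, -0.2, -0.3]
grip_width: 0.0852
```

```bash
python3 - <<'E'
from bench import get_image,status
from h import *
o=status.get_obs();print(o["tool_pos"])
S=get_image("scene");T=get_image("top")
a=cv2.resize(S["image"][140:240,320:450,::-1],(390,300));b=cv2.resize(T["image"][110:210,230:360,::-1],(390,300))
c=cv2.resize(S["image"][70:170,330:460,::-1],(390,300));e=cv2.resize(T["image"][170:270,150:280,::-1],(390,300))
cv2.imwrite("pics/n1.png",np.vstack([np.hstack([a,b]),np.hstack([c,e])]))
E
```

```text
[0.45321199 0.26687099 0.10249439]
```

View pics/n1.png

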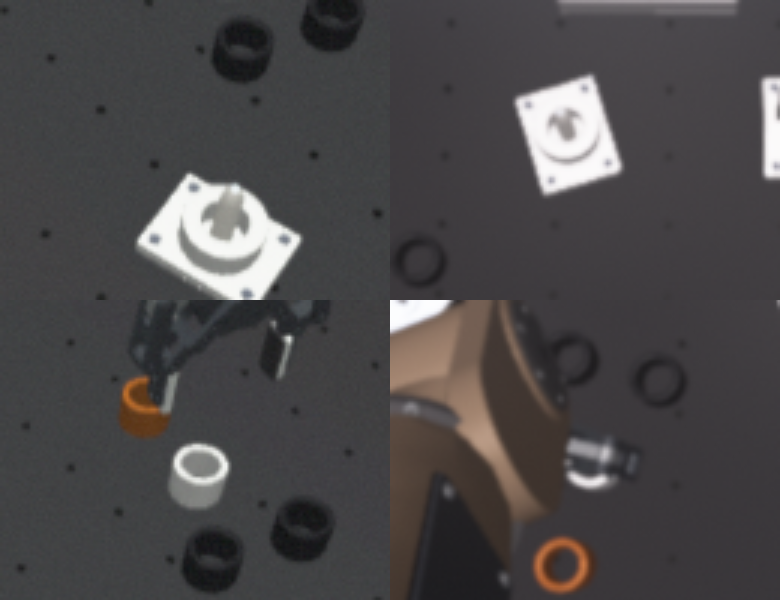

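Call:
{"fn": "apply_moves", "kwargs": {"deltas": [[[-0.002,0.04,-0.007,0,0,0],[0,0.04,0,0,0,0],[0,0.04,0,0,0,0],[0,0.04,0,0,0,0],[0,0.04,0,0,0,0],[0,0.04,0,0,0,0],[0,0.03,0,0,0,0],[0,0,0,0,0,0]]]}}

```text
time_s: 16.6
tool_pos: [0.4563, 0.2645, 0.0205]
tcp_rot: [-0.555, -0.438, 0.439, 0.555]
ft_force: [0.6, 0.4, 0.1]
grip_width: 0.0851
```

Call:
{"fn": "apply_moves", "kwargs": {"deltas": [[[0,0,0,0,0,0],[0,0,0,0,0,0],[0,0,0,0,0,0],[0,0,0,0,0,0],[0,0,0,0,0,0],[0,0,0,0,0,0],[0,0,0,0,0,0],[0,0,0,0,0,0]]], "hand": 1, "grip_force": 40}}

```text
time_s: 17.6
tool_pos: [0.4567, 0.2647, 0.0219]
tcp_rot: [0.555, 0.439, -0.438, -0.555]
ft_force: [-0.4, -0.4, 5.6]
grip_width: 0.0425
```

```bash
python3 - <<'E'
from bench import get_image,status
from h import *
o=status.get_obs();print(o["tool_pos"],o["ft_force"])
d=get_image("scene");Rm=R.from_quat(o["tcp_rot"]).as_matrix();p=o["tool_pos"];x0,y0=330,70
im=cv2.resize(d["image"][y0:y0+100,x0:x0+130,::-1],(780,600))
def dot(P,c):
    q=proj(d,P)[0];q=((q+.5-[x0,y0])*6).astype(int);cv2.circle(im,tuple(int(v) for v in q),3,c,-1)
for s in(-1,1):
  for w in(-.011,.011):
    for y in(-.019,.011): dot(p+Rm@np.array([s*.022,y,w]),(0,0,255))
for a in np.linspace(0,6.28,25): dot(np.array([.455+.022*np.cos(a),.2657+.022*np.sin(a),.03]),(0,255,0))
cv2.imwrite("pics/n2.png",im)
E
```

```text
[0.45669335 0.26465685 0.02191706] [-0.40261021 -0.39858182  5.57223128]
```

View pics/n2.png

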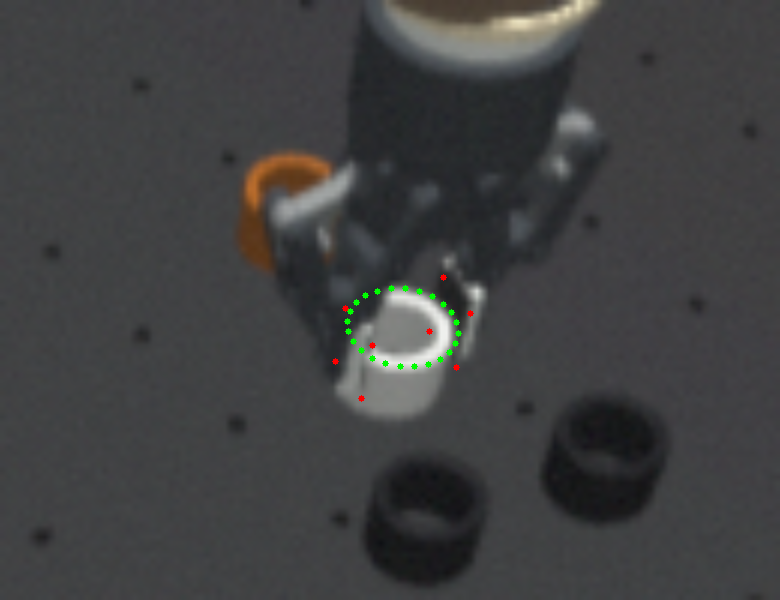

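Call:
{"fn": "apply_moves", "kwargs": {"deltas": [[[0,0,0,0,0,0],[0,-0.03,0,0,0,0],[0,-0.06,0,0,0,0],[0,-0.07,0,0,0,0],[0,-0.08,0,0,0,0],[0,-0.08,0,0,0,0],[0,-0.08,0,0,0,0],[0,0,0,0,0,0]]], "hand": 1, "grip_force": 60}}

```text
time_s: 18.65
tool_pos: [0.457, 0.2648, 0.1429]
tcp_rot: [0.555, 0.439, -0.437, -0.555]
ft_force: [-0.6, 0.2, -1.0]
grip_width: 0.0414
```

Call:
{"fn": "apply_moves", "kwargs": {"deltas": [[[-0.061,0,-0.106,0,0,0],[-0.061,0,-0.106,0,0,0],[-0.061,0,-0.106,0,0,0],[-0.061,0,-0.106,0,0,0],[-0.061,0,-0.106,0,0,0],[-0.061,0,-0.106,0,0,0],[-0.061,0,-0.105,0,0,0],[0,0,0,0,0,0]]]}}

```text
time_s: 19.65
tool_pos: [0.6439, 0.0867, 0.1397]
tcp_rot: [-0.555, -0.437, 0.438, 0.556]
ft_force: [-1.0, -0.2, -1.4]
grip_width: 0.0412
```

```bash
python3 - <<'E'
from bench import get_image,status
from h import *
o=status.get_obs();print(o["tool_pos"],o["ft_force"],o["grip_width"])
d=get_image("scene");p=o["tool_pos"];x0,y0=330,120
im=cv2.resize(d["image"][y0:y0+120,x0:x0+156,::-1],(780,600))
def dot(P,c):
    q=proj(d,P)[0];q=((q+.5-[x0,y0])*5).astype(int);cv2.circle(im,tuple(int(v) for v in q),2,c,-1)
for a in np.linspace(0,6.28,25): dot(np.array([p[0]-.0015+.022*np.cos(a),p[1]+.022*np.sin(a),p[2]-.022+.03]),(0,255,0))
dot([.6417,.0887,.076],(255,0,0))
cv2.imwrite("pics/n3.png",im)
E
```

```text
[0.64391302 0.08665636 0.13972696] [-1.01442163 -0.1715302  -1.36966514] 0.041210805694786454
```

View pics/n3.png

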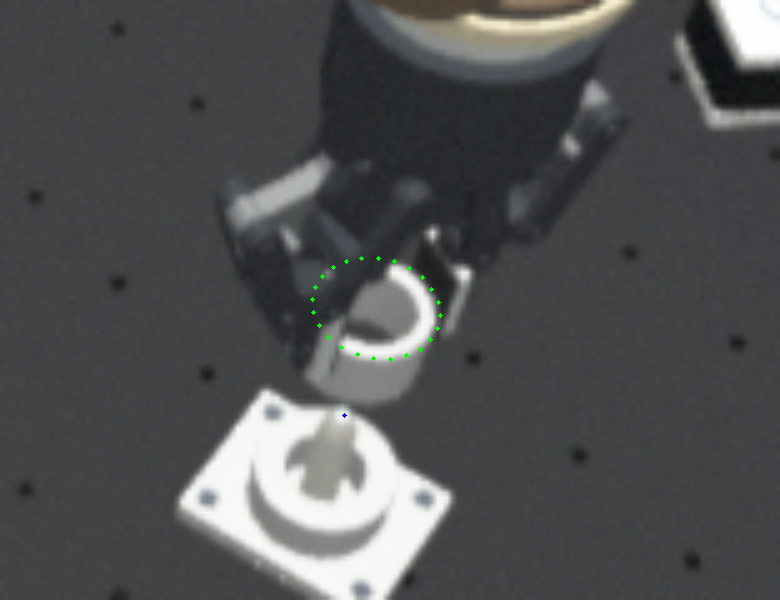

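Call:
{"fn": "apply_moves", "kwargs": {"deltas": [[[0.007,0,0.005,0,0,0],[0,0.03,0,0,0,0],[0,0.04,0,0,0,0],[0,0.04,0,0,0,0],[0,0.04,0,0,0,0],[0,0.04,0,0,0,0],[0,0.02,0,0,0,0],[0,0,0,0,0,0]]]}}

```text
time_s: 20.7
tool_pos: [0.642, 0.0908, 0.0777]
tcp_rot: [-0.555, -0.438, 0.438, 0.555]
ft_force: [-0.2, -0.8, -0.7]
grip_width: 0.0416
```

```bash
python3 - <<'E'
from bench import get_image,status
from h import *
o=status.get_obs();print(o["tool_pos"],o["ft_force"],o["torque"],o["grip_width"])
d=get_image("scene");x0,y0=330,140
cv2.imwrite("pics/n4.png",cv2.resize(d["image"][y0:y0+120,x0:x0+156,::-1],(780,600)))
E
```

```text
[0.64196963 0.09082097 0.07769587] [-0.23997947 -0.75840185 -0.70625634] [ 0.01462796  0.0509437  -0.02256383] 0.04160653860449459
```

View pics/n4.png

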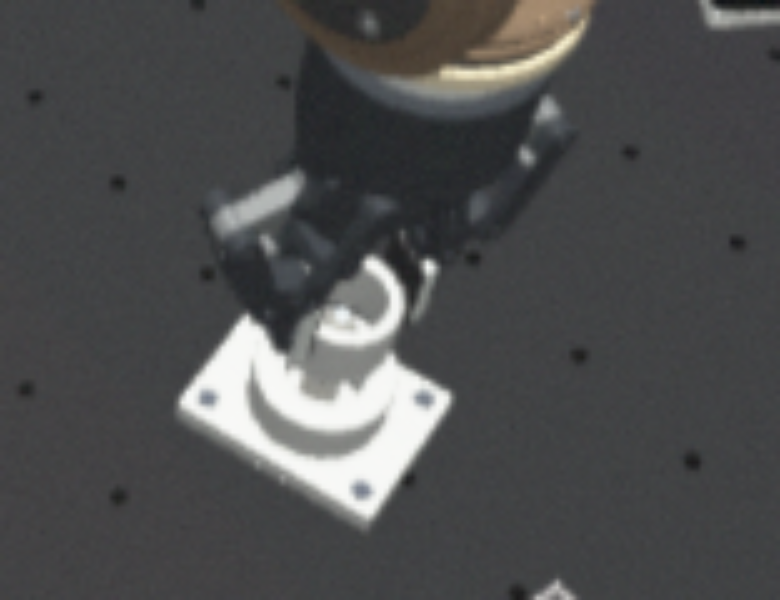

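Call:
{"fn": "apply_moves", "kwargs": {"deltas": [[[-0.005,0.01,-0.005,0,0,0],[0,0.01,0,0,0,0],[0,0.01,0,0,0,0],[0,0.008,0,0,0,0],[0,0.005,0,0,0,0],[0,0.003,0,0,0,0],[0,0,0,0,0,0],[0,0,0,0,0,0]]]}}

```text
time_s: 21.75
tool_pos: [0.6432, 0.089, 0.0645]
tcp_rot: [0.555, 0.438, -0.438, -0.555]
ft_force: [0.1, -0.4, -0.5]
grip_width: 0.0416
```

Call:
{"fn": "apply_moves", "kwargs": {"deltas": [[[0,0.003,0,0,0,0],[0,0.003,0,0,0,0],[0,0.003,0,0,0,0],[0,0.002,0,0,0,0],[0,0,0,0,0,0],[0,0,0,0,0,0],[0,0,0,0,0,0],[0,0,0,0,0,0]]]}}

```text
time_s: 22.75
tool_pos: [0.6432, 0.089, 0.0611]
tcp_rot: [-0.555, -0.438, 0.438, 0.555]
ft_force: [-0.6, 0.0, -1.0]
grip_width: 0.0416
```

Call:
{"fn": "apply_moves", "kwargs": {"deltas": [[[0,0.002,0,0,0,0],[0,0,0,0,0,0],[0,0.002,0,0,0,0],[0,0,0,0,0,0],[0,0,0,0,0,0],[0,0,0,0,0,0],[0,0,0,0,0,0],[0,0,0,0,0,0]]]}}

```text
time_s: 23.75
tool_pos: [0.6432, 0.089, 0.0601]
tcp_rot: [0.555, 0.438, -0.438, -0.555]
ft_force: [-2.5, -0.8, 6.0]
grip_width: 0.0414
```

Call:
{"fn": "apply_moves", "kwargs": {"deltas": [[[0,0.002,0,0,0,0],[0,0,0,0,0,0],[0,0,0,0,0,0],[0,0,0,0,0,0],[0,0,0,0,0,0],[0,0,0,0,0,0],[0,0,0,0,0,0],[0,0,0,0,0,0]]]}}

```text
time_s: 24.75
tool_pos: [0.6432, 0.089, 0.0601]
tcp_rot: [0.555, 0.438, -0.438, -0.555]
ft_force: [-3.9, -2.2, 9.6]
grip_width: 0.0415
```

```bash
python3 - <<'E'
from bench import get_image,status
from h import *
o=status.get_obs();print(o["tool_pos"],o["ft_force"],o["torque"],o["grip_width"])
d=get_image("scene");x0,y0=330,140
cv2.imwrite("pics/n5.png",cv2.resize(d["image"][y0:y0+120,x0:x0+156,::-1],(780,600)))
E
```

```text
[0.64324208 0.08902435 0.06006214] [-3.90406342 -2.18947767  9.61688591] [-0.05355809  0.65620782 -0.01063566] 0.041465819594185736
```

View pics/n5.png

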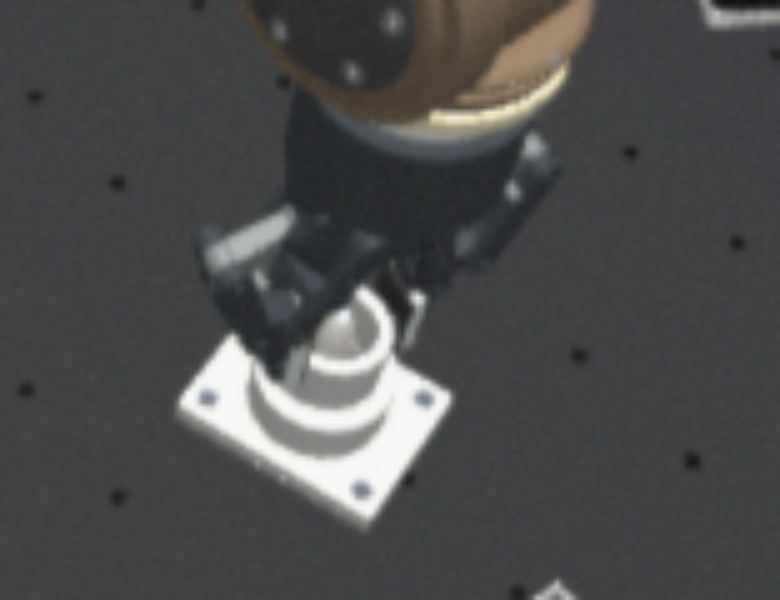

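Call:
{"fn": "apply_moves", "kwargs": {"deltas": [[[0,0,0,0,0,0],[0,0,0,0,0,0],[0,0,0,0,0,0],[0,0,0,0,0,0],[0,0,0,0,0,0],[0,0,0,0,0,0],[0,0,0,0,0,0],[0,0,0,0,0,0]]], "hand": 0}}

```text
time_s: 25.8
tool_pos: [0.6432, 0.0891, 0.0593]
tcp_rot: [-0.555, -0.438, 0.438, 0.555]
ft_force: [-0.7, -0.7, 0.3]
grip_width: 0.0852
```

Call:
{"fn": "apply_moves", "kwargs": {"deltas": [[[0,-0.02,0,0,0,0],[0,-0.05,0,0,0,0],[0,-0.06,0,0,0,0],[0,-0.06,0,0,0,0],[0,-0.07,0,0,0,0],[0,-0.07,0,0,0,0],[0,-0.07,0,0,0,0],[0,-0.05,0,0,0,0]]]}}

```text
time_s: 26.8
tool_pos: [0.6433, 0.089, 0.1963]
tcp_rot: [0.555, 0.439, -0.438, -0.555]
ft_force: [-0.6, -0.4, -0.4]
grip_width: 0.0852
```

Call:
{"fn": "apply_moves", "kwargs": {"deltas": [[[0.06,0,0.1,0,0,0],[0.06,0,0.1,0,0,0],[0.06,0,0.1,0,0,0],[0.06,0,0.1,0,0,0],[0.06,0,0.1,0,0,0],[0.06,0,0.1,0,0,0],[0,0,0,0,0,0],[0,0,0,0,0,0]]]}}

```text
time_s: 27.8
tool_pos: [0.4936, 0.2357, 0.1947]
tcp_rot: [0.555, 0.439, -0.438, -0.555]
ft_force: [-0.2, -0.4, -0.4]
grip_width: 0.0855
```

```bash
python3 - <<'E'
from bench import get_image,status
from h import *
o=status.get_obs();print(o["tool_pos"],o["ft_force"])
S=get_image("scene");T=get_image("top")
a=cv2.resize(S["image"][170:260,340:440,::-1],(390,351));b=cv2.resize(T["image"][110:200,240:340,::-1],(390,351))
cv2.imwrite("pics/f1.png",np.hstack([a,b]))
cv2.imwrite("pics/f2.png",S["image"][:,:,::-1])
E
```

```text
[0.49360562 0.23565056 0.19473245] [-0.22228622 -0.38712683 -0.39727725]
```

View pics/f1.png

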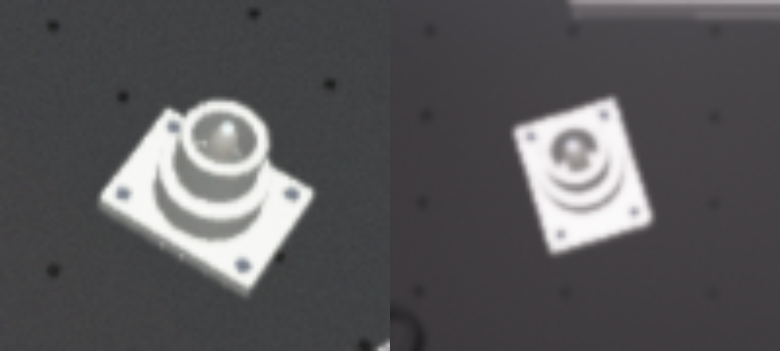

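View pics/f2.png

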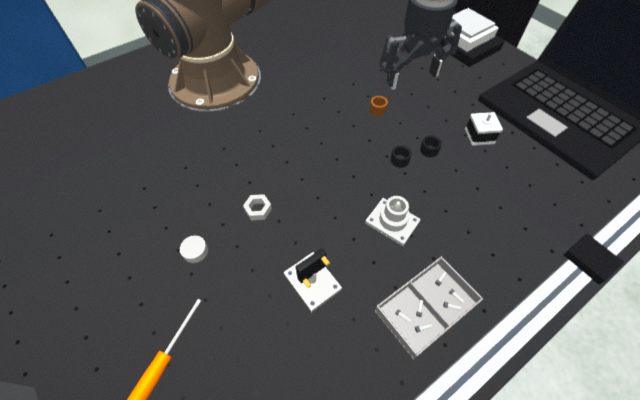

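Both views show the two collars level and stacked on the post (scene ≈ (395, 212)). The hex nut at (258, 207) and the other parts have not moved, and the gripper is clear.

```bash
python3 -c "
from bench import workorder;print(workorder.finish_job())"
```

```text
the job is handed in; nothing more can be done
None
```

The job is done and handed in at about 28 s on the robot's clock. The wide collar is home on the base plate and the narrow collar is home on top of it.

- **Placing:** I lowered each collar over the post while gripped and released it only after the force showed contact. Contact force was about 11 N for the wide collar and 10 N for the narrow one.
- **Seating heights:** From grasp to seat, the gripper rose 12.2 mm for the wide collar (plate thickness 12 mm). For the narrow one it rose 38.1 mm (plate plus wide collar, 38 mm).
- **Final pictures:** Both cameras, taken after I backed the gripper off, show the two collars level and stacked. The hex nut, disc, black and brown rings and the mirror-mount post look unmoved.

Two readings disagreed, with no visible effect:

- **Grip width:** It read 1.5–3 mm below the true collar diameters.
- **Foot of the post:** The network's points in the two views did not meet at one height, triangulating to 26 mm instead of 12 mm. I used the plate's centre and the post's tip instead, which agreed to about 1 mm.

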